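# Slide the drying tray with its temperature logger onto the cold plate

### The arm

A 6-joint arm with a two-finger parallel gripper is mounted at the origin on the work surface. World frame = base frame: x ahead of the robot, y to its left, z up, the work surface at z = 0. Lengths are in m, angles in rad, forces in N, time in s.
With the tool pointing down it reaches from about 0.3 to 0.775 m from the base axis. Payload 14.6 kg.
Tool frame: the origin (TCP) lies at the centre of the arm's flange, where the gripper is bolted on; the fingertips stand 199 mm ahead of it and the grasp point (between the pads) lies ctrl.tcp_to_grasp ahead of it (ctrl.tcp_to_grasp is the distance from the TCP to the grasp point, in m); z points along the fingers, y is the line along which they close (so a half turn about z gives the same grasp; the last joint's range is limited). The gripper opens to 94 mm and grips with 3 to 60 N. Pads are 16 mm wide; open, the fingers measure 119 mm over their backs; the gripper's body (75 mm by 177 mm) begins 78 mm behind the grasp point.
Start: joints at [-1.351, 0.3, 1.521, -0, 1.321, -0.067], TCP at [0.156, -0.528, 0.405] pointing down, gripper open.
Joint ranges: [-3.03, 3.03], [-0.79, 2.21], [0.23, 2.52], [-1.04, 4.18], [0, 3.07], [-2.55, 2.55]. Speed limits (rad/s): [2.22, 2.22, 2.57, 3.14, 3.14, 3.14].

### API

Orientations are given as [roll, pitch, yaw] about the fixed x, y, z axes, in that order (R = Rz(yaw) Ry(pitch) Rx(roll)).
In Python, from station import ctrl gives the robot as it stands. The module is installed in compiled form; this text tells all that it offers.
- The arm moves only by the shell command python3 -m jog 'ROWS' [OPENING] [FORCE]. ROWS is JSON, a list of rows, each a list of 6 numbers: the shift along the tool's x, y, z in cm, then the turn, a rotation vector about the tool's x, y, z in rad. In form: [[tx, ty, tz, ax, ay, az], ...]. A call has 1 to 8 rows; each row is the pose to reach, as a shift and turn from the pose commanded when the call began, along the tool's axes at that moment; what a row does not reach only later rows make up. A row lasts 1/10 s, in which the tool goes at most 50 mm and 8.59 degrees, less where a joint would pass 70% of its speed; a pose out of reach is approached as far as the arm can. A call with a gripper value outside its range is refused whole. OPENING is the opening in per cent of the stroke, from 0 (shut) to 100 (fully open), set as the call begins (- or left out, the last holds). The fingers move at their own pace and stop on an object; FORCE is the grip in N (left out, the last holds). Time passes only in rows, so rows that repeat a pose let the fingers close. It gives the time, the measured TCP pose, the force, the opening and the grip force at its end, in the units of the state.
- ctrl.get_obs(): the state, without advancing time (a new reading comes with each control period).
- ctrl.camera(name): name is "scene" or "side" or "wrist"; returns a dict with "img" (384x512x3 uint8, blue, green, red), "intrinsics" (3x3 intrinsics, pixels), "R" (3x3) and "t" (3): a world point X has camera coordinates R X + t. Camera axes: x right, y down, z forward; pixel columns grow to the right and rows downward; lengths in m; the calibration is good to about 2 mm. A picture is of the moment at which its call begins. There is no depth.
- ctrl.hand_in(): hands the job in; it is judged then, once.
The state is a dict: "time_s": time; "qpos": joint angles; "joint_vel": joint speeds; "tau": joint torques, N m; "ee_pos": TCP position; "eef_rot": TCP orientation; "force": force on the tool from outside, world axes, zero at the start; "moment": the same for the moment, N m; "grip_width": finger opening in m; "grip_force": force on a finger pad.
Only numpy, scipy, OpenCV 4.12 (cv2) and the standard library are available. Lean on these libraries where they do the work, as an engineer would, in place of code of your own. Each camera call takes 0.05 s, during which the arm holds its last target. There are 200 camera calls.

### The job

The orange temperature logger has been left lying on the black cold plate: lay it gently, flat and screen up, in the middle of the aluminium tray. Then slide the tray with the logger in it across the bench, without lifting it, until it sits centred and square on the cold plate, and let go. Leave the other things on the bench where they are.

Things in the scene. Friction and masses are not known exactly. Their poses are not given: they have to be found in the camera images.
- cold_plate: fixed plate with a black flat top 250 (its x) by 180 mm (its y), 3 mm above the bench; all round it a 20 mm blue border slopes down to the bench, so the tray can slide up over any edge (290 x 220 mm overall). Origin: centre of its underside, at bench height; z up. It may be left or right of the tray.
- tray: loose open aluminium tray, 190 (its x) by 140 mm (its y), 0.35 to 0.6 kg, on two rounded 8 mm skids along x. Origin: centre, at the bottom of the skids; z up. Inner floor at 10 mm; walls 5 mm thick, top at 24 mm. A green grip bar stands at the middle of each short end (see grip_front). Clear inside: 162 mm between bars, 130 mm across. Its x goes along the cold plate's x, either way round.
- grip_front (a point): top centre of the green upright grip bar at the tray's -x end, 88 mm from the tray's centre and 45 mm above the bottom of the skids; the bar is 14 mm thick along the tray's x, 80 mm long along its y, and can be pinched from above, one finger inside the tray and one outside
- grip_back (a point): top centre of the green grip bar at the tray's +x end, like the other
- logger: loose orange box, 80 mm (its x) by 46 mm (its y) by 26 mm high, about 0.14 kg, with a black screen on top; lies flat on the cold plate at the start. Origin: centre of its underside; z up. Can be gripped across its 46 mm width.
- tape_roll: bystander, leave alone: roll of cream tape, 96 mm across, 25 mm high; origin at its centre underneath
- bowl: bystander, leave alone: small round steel bowl, 110 mm across, 50 mm high; origin at its centre underneath
- jar: bystander, leave alone: white jar with a cap, 64 mm across, 90 mm high; origin at its centre underneath
- brush: bystander, leave alone: hand brush with a blue handle, about 190 mm long; origin at its centre underneath
- timer: bystander, leave alone: white flat box (a timer), 70 x 90 x 28 mm; origin at its centre underneath
- case: bystander, leave alone: closed steel instrument case, 160 x 80 x 38 mm; origin at its centre underneath
- tweezer_case: bystander, leave alone: narrow flat blue plastic case, 28 x 130 x 14 mm; origin at its centre underneath
There are look-alikes about, which are no part of the job. There is more than one size of the logger; the job needs the middle-sized.

How it is judged:
On the way:
1. the logger lies flat and screen up in the tray, let go, while the tray is still off the cold plate (x of logger in the frame of tray between -0.03 and 0.03 m and y of logger in the frame of tray between -0.035 and 0.035 m and z of logger in the frame of tray below 0.014 m and angle between logger's own z axis and vertical below 0.12 rad and linear speed of each of logger, tray below 0.02 m/s and contact force between logger and the fingers below 0.1 N and horizontal distance between tray and cold_plate above 0.15 m), for 0.2 s.
At the end, for the whole second after the job is handed in: Tray flat on the cold plate, centre within 12 mm of its centre, long axis within 0.1 rad of its long axis (either way round); logger flat, screen up on the tray floor within 30 mm lengthwise and 35 mm crosswise of the middle; both released and at rest (horizontal distance between tray and cold_plate below 0.012 m and angle between the x axis of tray and the x axis of cold_plate, either way round below 0.1 rad and z of tray in the frame of cold_plate below 0.006 m and angle between tray's own z axis and vertical below 0.04 rad and x of logger in the frame of tray between -0.03 and 0.03 m and y of logger in the frame of tray between -0.035 and 0.035 m and z of logger in the frame of tray below 0.014 m and angle between logger's own z axis and vertical below 0.12 rad and linear speed of each of logger, tray below 0.02 m/s); the robot touches nothing.
It fails at once if the tray is lifted or tipped up instead of slid (underside more than 15 mm above the bench, or tilted more than 0.15 rad) (height (world z) of tray above 0.015 m or angle between tray's own z axis and vertical above 0.15 rad).
It fails at once if the logger is dropped, thrown or knocked (moves faster than 0.5 m/s while not held: a fall of about 13 mm) (linear speed of logger above 0.5 m/s and contact force between logger and the fingers below 0.1 N).
It fails at once if another thing on the bench is moved by more than 30 mm (distance of any of tape_roll, bowl, jar, brush, timer, case, tweezer_case from where it was at the start of the episode above 0.03 m).
It also fails if it takes over 61 s, if anything falls off the work surface, if the arm or the gripper's body presses on something with over 40 N, if the wrist force passes 120 N, or if a joint passes its speed limit or range.

## Working session

There is one attempt and no reset: what is moved stays moved. The work goes in short steps, Python scripts to look and compute and a shell command to move; the robot and the scene stay as the last step left them, time stands still between calls to the robot, and variables do not carry over. Pictures are saved under pics/ and viewed, at most 10 in all, crops included, and the job is handed in when it is done.

```bash
mkdir -p pics; python3 - <<'E'
from station import ctrl
import cv2, pickle
o=ctrl.get_obs(); print(o['time_s'],o['ee_pos'],o['eef_rot'],ctrl.tcp_to_grasp,o['grip_width'],o['force'])
for n in ("scene","side"):
    c=ctrl.camera(n); pickle.dump(c,open(f"pics/{n}0.pkl","wb")); cv2.imwrite(f"pics/{n}0.png",c["img"]); print(n,c["intrinsics"],c["R"],c["t"])
E
```

```text
0.0 [ 0.15555915 -0.52751318  0.40408687] [-3.14045234e+00 -6.72820360e-05  2.86780791e-01] 0.1804 0.09407360633477847 [-0.82293708 -0.21735416  0.34462688]
scene [[401.76800118   0.         259.39707204]
 [  0.         401.76800118 192.99208655]
 [  0.           0.           1.        ]] [[ 0.4012335   0.9159539   0.00633496]
 [ 0.73045475 -0.31578735 -0.60556933]
 [-0.55267309  0.2476021  -0.79576734]] [-0.21130362 -0.34778113  1.53970642]
side [[493.29759192   0.         254.20476052]
 [  0.         493.29759192 188.89728723]
 [  0.           0.           1.        ]] [[-0.97030533 -0.24171663 -0.00897976]
 [-0.16285581  0.68028833 -0.71462281]
 [ 0.17884505 -0.69193992 -0.69945235]] [0.49385358 0.13968726 1.33240505]
```

View pics/scene0.png

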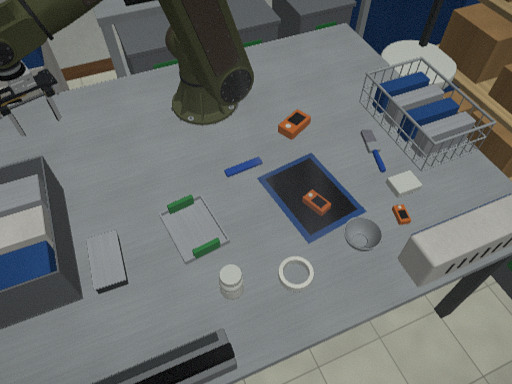

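View pics/side0.png

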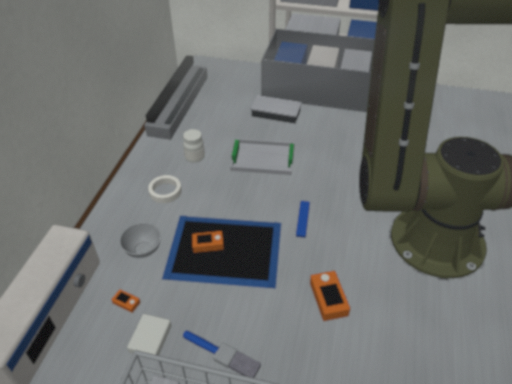

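In the scene picture there are three orange boxes: (294,124) large, (317,201) middle and on the black plate, (401,214) small. The one at (317,201) fits, being middle-sized and on the plate. I'll confirm it in a crop and measure everything.

```bash
cat > h.py <<'E'
import numpy as np, cv2, pickle
def ray(c,uv,z):
    uv=np.atleast_2d(np.array(uv,float)); K,R,t=c["intrinsics"],np.array(c["R"]),np.array(c["t"])
    d=np.c_[uv,np.ones(len(uv))]@np.linalg.inv(K).T@R; o=-R.T@t
    return o+d*((z-o[2])/d[:,2])[:,None]
def mask(c,lo,hi):
    return cv2.inRange(cv2.cvtColor(c["img"],cv2.COLOR_BGR2HSV),np.array(lo),np.array(hi))
def blobs(m,amin):
    cs,_=cv2.findContours(m,cv2.RETR_EXTERNAL,cv2.CHAIN_APPROX_NONE)
    return sorted([k[:,0] for k in cs if cv2.contourArea(k)>amin],key=lambda k:-cv2.contourArea(k))
def rect(c,k,z):
    p=ray(c,k,z)[:,:2].astype(np.float32); (x,y),(w,h),a=cv2.minAreaRect(p)
    if w<h: w,h,a=h,w,a+90
    return np.round([x,y,w,h,(a+90)%180-90],4)
ORANGE=((4,150,90),(18,255,255)); GREEN=((45,100,40),(85,255,255)); BLUE=((100,120,50),(125,255,255))
E
python3 - <<'E'
from h import *
for n in ("scene","side"):
    c=pickle.load(open(f"pics/{n}0.pkl","rb")); print(n)
    for nm,col,z,am in(("orange",ORANGE,.016,40),("green",GREEN,.045,30),("blue",BLUE,0.0,60)):
        for k in blobs(mask(c,*col),am): print(nm,k.mean(0).round(),cv2.contourArea(k),"x,y,L,W,deg",rect(c,k,z))
    # tray: bright silver quad
s=pickle.load(open("pics/scene0.pkl","rb"))["img"]; d=pickle.load(open("pics/side0.pkl","rb"))["img"]
f=lambda i,u,v,w,h:cv2.resize(i[v:v+h,u:u+w],(400,300),interpolation=cv2.INTER_CUBIC)
a=f(s,250,100,180,135); b=f(d,100,210,260,195); e=f(s,140,150,160,120); g=f(d,200,120,160,120)
cv2.imwrite("pics/crop1.png",np.vstack([np.hstack([a,b]),np.hstack([e,g])]))
E
```

```text
scene
orange [294. 124.] 513.0 x,y,L,W,deg [  0.2561   0.2539   0.1375   0.0793 -63.4177]
orange [317. 200.] 276.5 x,y,L,W,deg [ 0.5925  0.1647  0.0831  0.0468 20.7501]
orange [401. 213.] 159.5 x,y,L,W,deg [  0.7378   0.3764   0.0664   0.0348 -14.7595]
green [206. 248.] 220.5 x,y,L,W,deg [ 6.30000e-01 -2.04500e-01  7.89000e-02  2.79000e-02 -8.35923e+01]
green [180. 204.] 209.0 x,y,L,W,deg [ 4.58200e-01 -2.26600e-01  8.07000e-02  3.35000e-02 -8.27159e+01]
green [165.  64.] 67.5 x,y,L,W,deg [-2.32500e-01 -7.87000e-02  1.01300e-01  2.43000e-02 -8.94191e+01]
green [326.  25.] 52.0 x,y,L,W,deg [-2.32300e-01  6.54100e-01  1.10900e-01  2.68000e-02 -8.94913e+01]
green [252.  43.] 49.5 x,y,L,W,deg [-2.32000e-01  2.98300e-01  8.50000e-02  2.57000e-02 -8.94625e+01]
blue [397.  20.] 2500.0 x,y,L,W,deg [ -0.2005   1.0083   0.5643   0.2844 -47.5309]
blue [ 25. 265.] 1729.0 x,y,L,W,deg [ 0.4507 -0.6759  0.1441  0.1115 89.5247]
blue [313. 200.] 867.5 x,y,L,W,deg [0.5515 0.1628 0.2848 0.2173 8.5097]
blue [433. 111.] 739.0 x,y,L,W,deg [ 3.8910e-01  7.8510e-01  2.0380e-01  8.5600e-02 -8.9304e+01]
blue 
[... 1005 characters left out ...]
 150.] 51.0 x,y,L,W,deg [ 6.17800e-01 -1.90100e-01  9.70000e-02  1.27000e-02 -8.27305e+01]
green [291. 154.] 36.0 x,y,L,W,deg [ 4.45200e-01 -2.13600e-01  9.17000e-02  8.90000e-03 -8.22712e+01]
blue [224. 252.] 6535.5 x,y,L,W,deg [0.5512 0.164  0.2846 0.2136 8.2647]
blue [ 49. 303.] 662.0 x,y,L,W,deg [9.18800e-01 4.03100e-01 3.79100e-01 1.57000e-02 8.99682e+01]
blue [362.  28.] 279.5 x,y,L,W,deg [ 0.307  -1.1914  0.1328  0.1057 89.8582]
blue [303. 218.] 256.0 x,y,L,W,deg [ 3.67100e-01  3.20000e-03  1.33500e-01  2.40000e-02 -8.56056e+01]
blue [200. 342.] 222.5 x,y,L,W,deg [  0.5291   0.4335   0.0875   0.0169 -13.8659]
blue [365.   3.] 186.5 x,y,L,W,deg [ 0.3182 -1.4516  0.1311  0.0959  6.0153]
```

View pics/crop1.png

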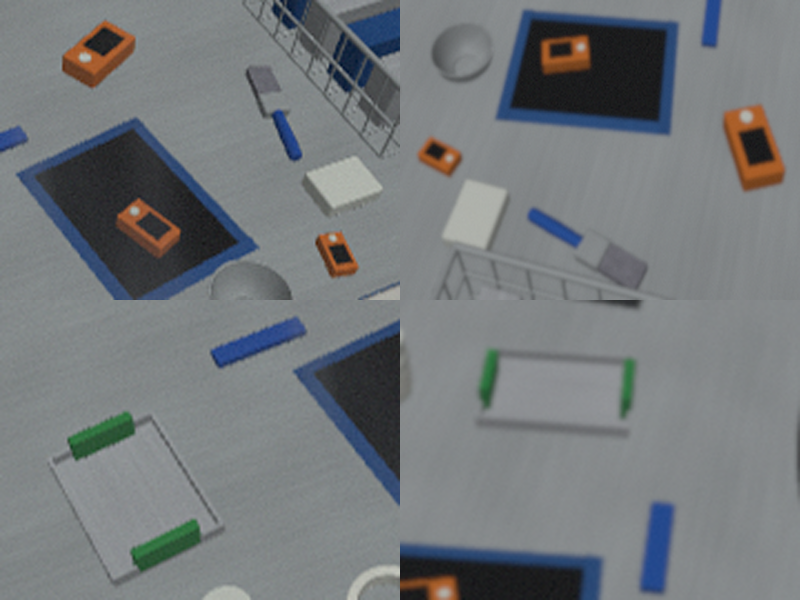

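The enlarged crop confirms it: the middle-sized logger lies on the black plate, while the larger and smaller ones lie on the bench. I'll move above it and refine with the wrist camera.

```bash
cat >> h.py <<'E'
from scipy.spatial.transform import Rotation as Ro
def go(x,y,zg,yaw):
    "row (cm, rad) that brings the grasp point to x,y,zg pointing down with this tool yaw"
    from station import ctrl
    o=ctrl.get_obs(); r=Ro.from_euler("xyz",o["eef_rot"]); q=Ro.from_euler("xyz",[np.pi,0,yaw])
    d=r.inv().apply(np.array([x,y,zg+ctrl.tcp_to_grasp])-o["ee_pos"])*100
    print("t",round(o["time_s"],2),"row",[round(float(v),2) for v in d],[round(float(v),3) for v in (r.inv()*q).as_rotvec()],"F",np.round(o["force"],1),"w",round(o["grip_width"],4),"q6",round(o["qpos"][5],2))
E
python3 - <<'E'
from h import *
go(.5955,.1615,.22,.363)
c=pickle.load(open("pics/scene0.pkl","rb"))
for n,uv,z in(("jar",(231,295),0),("tape",(296,273),.0125),("bowl",(363,240),.01),("case",(107,262),.03),("timer",(405,184),.02)): print(n,ray(c,uv,z).round(3))
E
```

```text
t 0.1 row [61.69, -53.64, 0.43] [-0.001, -0.0, -0.076] F [-0.6 -0.  -0.2] w 0.0939 q6 -0.07
jar [[ 0.767 -0.188  0.   ]]
tape [[ 0.784 -0.004  0.012]]
bowl [[0.767 0.222 0.01 ]]
case [[ 0.557 -0.466  0.03 ]]
timer [[0.649 0.452 0.02 ]]
```

```bash
python3 -m jog '[[61.7,-53.6,0.4,0,0,-0.076],[61.7,-53.6,0.4,0,0,-0.076],[61.7,-53.6,0.4,0,0,-0.076],[61.7,-53.6,0.4,0,0,-0.076],[61.7,-53.6,0.4,0,0,-0.076],[61.7,-53.6,0.4,0,0,-0.076],[61.7,-53.6,0.4,0,0,-0.076],[61.7,-53.6,0.4,0,0,-0.076]]' 100 20; python3 -c "
from h import *
go(.5955,.1615,.22,.363)"
```

```text
time_s: 0.9
ee_pos: [0.3715, -0.1885, 0.4027]
eef_rot: [3.141, -0.0, 0.363]
force: [0.8, 0.1, 0.1]
grip_width: 0.0942
grip_force: 0.0
t 0.9 row [33.36, -24.79, 0.24] [0.0, -0.0, -0.0] F [0.8 0.1 0.1] w 0.0942 q6 0.65
```

```bash
python3 -m jog '[[33.4,-24.8,0.2,0,0,0],[33.4,-24.8,0.2,0,0,0],[33.4,-24.8,0.2,0,0,0],[33.4,-24.8,0.2,0,0,0],[33.4,-24.8,0.2,0,0,0],[33.4,-24.8,0.2,0,0,0],[33.4,-24.8,0.2,0,0,0],[33.4,-24.8,0.2,0,0,0]]'; python3 -m jog '[[1,-0.7,0,0,0,0],[1,-0.7,0,0,0,0]]' | head -3; python3 - <<'E'
from h import *
from station import ctrl
c=ctrl.camera("wrist"); pickle.dump(c,open("pics/w1.pkl","wb")); cv2.imwrite("pics/w1.png",c["img"])
for k in blobs(mask(c,*ORANGE),60): print(k.mean(0).round(),cv2.contourArea(k),rect(c,k,.026),rect(c,k,.016))
go(.5955,.1615,.22,.363)
E
```

```text
time_s: 1.7
ee_pos: [0.5873, 0.1485, 0.4004]
eef_rot: [-3.142, 0.0, 0.363]
force: [0.7, -1.1, 1.5]
grip_width: 0.094
grip_force: 0.0
time_s: 1.9
ee_pos: [0.5938, 0.1577, 0.3997]
eef_rot: [-3.141, 0.002, 0.365]
[258. 173.] 2651.0 [ 0.5982  0.1613  0.0794  0.0459 21.0057] [ 0.5966  0.1607  0.0816  0.0472 21.0057]
[133. 353.] 471.5 [ 3.1400e-01  2.3350e-01  5.2400e-02  2.3400e-02 -6.9026e+01] [ 3.0430e-01  2.3500e-01  5.3900e-02  2.4000e-02 -6.9026e+01]
[109.   4.] 220.0 [ 7.05100e-01  3.66000e-01  3.06000e-02  1.29000e-02 -6.91033e+01] [ 7.06500e-01  3.71200e-01  3.14000e-02  1.33000e-02 -6.91032e+01]
t 1.95 row [0.38, -0.4, -0.04] [-0.0, 0.001, 0.0] F [ 0.1 -0.2 -0.1] w 0.0939 q6 1.41
```

View pics/w1.png

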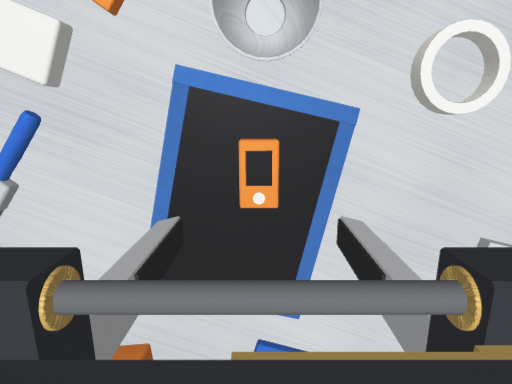

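The wrist picture shows the logger at (258,173), 79×46 mm from its outline, so it is the middle size. I'll descend around it.

```bash
python3 -c "
from h import *
go(.598,.1612,.026,.366)"
```

```text
t 1.95 row [0.63, -0.28, 19.36] [-0.0, 0.001, -0.003] F [ 0.1 -0.2 -0.1] w 0.0939 q6 1.41
```

```bash
python3 -m jog '[[0.6,-0.3,4,0,0,0],[0.6,-0.3,8,0,0,0],[0.6,-0.3,12,0,0,0],[0.6,-0.3,15,0,0,0],[0.6,-0.3,16.5,0,0,0],[0.6,-0.3,17.5,0,0,0],[0.6,-0.3,17.5,0,0,0]]' 100 25|head -2; python3 -c "
from h import *
go(.598,.1612,.026,.366)"
```

```text
time_s: 2.65
ee_pos: [0.598, 0.1608, 0.2258]
t 2.65 row [0.02, -0.04, 1.94] [-0.0, 0.0, -0.004] F [0.5 0.  0.3] w 0.0938 q6 1.41
```

```bash
python3 -m jog '[[0,0,0.7,0,0,0],[0,0,1.4,0,0,0],[0,0,1.9,0,0,0],[0,0,1.9,0,0,0]]'|tail -5;  python3 -m jog '[[0,0,0,0,0,0],[0,0,0,0,0,0],[0,0,0,0,0,0],[0,0,0,0,0,0],[0,0,0,0,0,0],[0,0,0,0,0,0],[0,0,0,0,0,0],[0,0,0,0,0,0]]' 30 25
```

```text
ee_pos: [0.5979, 0.1615, 0.2062]
eef_rot: [-3.141, 0.001, 0.363]
force: [1.1, 0.7, -1.1]
grip_width: 0.0941
grip_force: 0.0
time_s: 3.85
ee_pos: [0.598, 0.1614, 0.2068]
eef_rot: [3.142, -0.0, 0.363]
force: [0.7, -0.6, 0.6]
grip_width: 0.0458
grip_force: 25.0
```

```bash
python3 -m jog '[[0,0,-1,0,0,0],[0,0,-4,0,0,0],[0,0,-8,0,0,0],[0,0,-12,0,0,0],[0,0,-15,0,0,0],[0,0,-17,0,0,0],[0,0,-17,0,0,0]]'|tail -2; python3 -c "
from h import *
go(.42,-.225,.2,.131)"
```

```text
grip_width: 0.0455
grip_force: 25.0
t 4.55 row [-30.35, 29.81, -0.14] [0.0, -0.005, 0.232] F [ 0.2 -1.1 -1.5] w 0.0455 q6 1.41
```

```bash
python3 -m jog '[[-2,2,0,0,0,0.05],[-6,6,0,0,0,0.1],[-10,10,0,0,0,0.15],[-14,14,0,0,0,0.2],[-18,18,0,0,0,0.232],[-22,22,0,0,0,0.232],[-26,25.5,0,0,0,0.232],[-29,28.5,0,0,0,0.232]]'|head -2;python3 -m jog '[[-1.35,1.3,0,0,0,0],[-1.35,1.3,0,0,0,0],[-1.35,1.3,0,0,0,0]]'|head -2; python3 - <<'E'
from h import *
from station import ctrl
c=ctrl.camera("wrist"); pickle.dump(c,open("pics/w2.pkl","wb")); cv2.imwrite("pics/w2.png",c["img"])
for k in blobs(mask(c,*GREEN),60): print(k.mean(0).round(),cv2.contourArea(k),rect(c,k,.045))
go(.42,-.225,.2,.131)
E
```

```text
time_s: 5.35
ee_pos: [0.4387, -0.1837, 0.3758]
time_s: 5.65
ee_pos: [0.4285, -0.1967, 0.3761]
[293. 167.] 687.5 [ 4.49300e-01 -2.24800e-01  7.81000e-02  1.63000e-02 -8.25209e+01]
t 5.7 row [-1.25, 2.73, -0.42] [-0.001, 0.001, 0.0] F [-0.6  0.8 -1.2] w 0.0459 q6 0.93
```

View pics/w2.png

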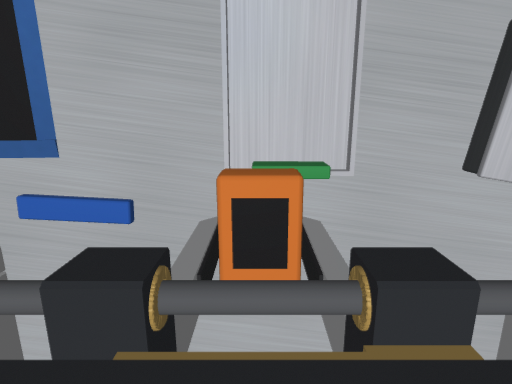

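The near green bar is at (293,167), and the logger is held squarely at (260,220). I'll carry it over the tray centre, about (0.538, -0.212).

```bash
python3 -m jog '[[4,0,0,0,0,0],[8,0.8,0,0,0,0],[10.2,1.5,0,0,0,0],[10.5,2.6,0,0,0,0],[10.5,2.6,0,0,0,0],[10.5,2.6,0,0,0,0]]'|head -2; python3 -c "
from h import *
go(.538,-.212,.06,.131)"
```

```text
time_s: 6.3
ee_pos: [0.5356, -0.2086, 0.3765]
t 6.3 row [0.2, 0.38, 13.61] [-0.0, 0.001, 0.0] F [ 0.4 -0.5 -1.4] w 0.0458 q6 1.0
```

```bash
python3 -m jog '[[0.2,0.4,3,0,0,0],[0.2,0.4,6,0,0,0],[0.2,0.4,9,0,0,0],[0.2,0.4,11.5,0,0,0],[0.2,0.4,13,0,0,0],[0.2,0.4,13.6,0,0,0],[0.2,0.4,13.6,0,0,0]]'|head -2; python3 - <<'E'
from h import *
from station import ctrl
go(.538,-.212,.034,.131)
c=ctrl.camera("side"); cv2.imwrite("pics/s3.png",cv2.resize(c["img"][90:210,180:340],(800,600),interpolation=cv2.INTER_CUBIC))
E
```

```text
time_s: 7.0
ee_pos: [0.5384, -0.2126, 0.2409]
t 7.0 row [-0.03, -0.07, 2.65] [-0.0, 0.0, -0.0] F [-0.1  0.3 -0. ] w 0.0456 q6 1.0
```

View pics/s3.png

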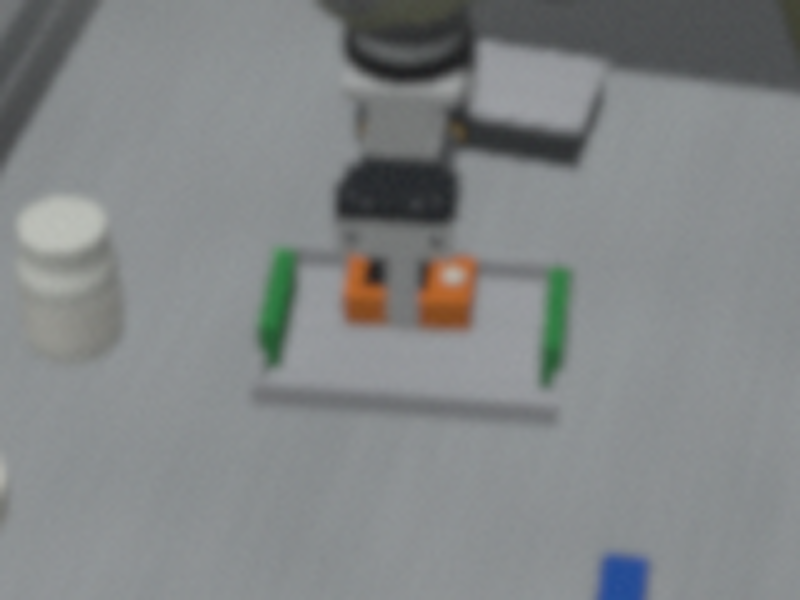

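The logger hangs centred in the tray between the green bars (crop columns 270 to 560, logger at 410). I'll lower the last bit slowly.

```bash
python3 -m jog '[[0,0,0.7,0,0,0],[0,0,1.4,0,0,0],[0,0,1.9,0,0,0],[0,0,2.2,0,0,0],[0,0,2.4,0,0,0],[0,0,2.6,0,0,0],[0,0,2.6,0,0,0]]'|sed -n 2,4p; python3 -m jog '[[0,0,0.05,0,0,0],[0,0,0.1,0,0,0],[0,0,0.1,0,0,0]]'|sed -n 2,4p
```

```text
ee_pos: [0.5385, -0.2127, 0.2146]
eef_rot: [-3.141, 0.0, 0.131]
force: [-0.8, -1.0, -1.5]
ee_pos: [0.5385, -0.2127, 0.2138]
eef_rot: [3.142, -0.0, 0.131]
force: [0.1, 0.1, -1.5]
```

```bash
python3 -m jog '[[0,0,0,0,0,0],[0,0,0,0,0,0],[0,0,0,0,0,0],[0,0,0,0,0,0],[0,0,0,0,0,0],[0,0,0,0,0,0]]' 66|tail -3; python3 -m jog '[[0,0,-1,0,0,0],[0,0,-3,0,0,0],[0,0,-6,0,0,0],[0,0,-10,0,0,0],[-4,0,-14,0,0,0],[-9,0,-17,0,0,0],[-14,0,-18,0,0,0],[-14,0,-18,0,0,0]]'|sed -n 2,3p
python3 - <<'E'
from h import *
from station import ctrl
c=ctrl.camera("wrist"); pickle.dump(c,open("pics/w4.pkl","wb")); cv2.imwrite("pics/w4.png",c["img"])
for k in blobs(mask(c,*GREEN),60): print(k.mean(0).round(),cv2.contourArea(k),rect(c,k,.045))
for k in blobs(mask(c,*ORANGE),60): print(k.mean(0).round(),cv2.contourArea(k),rect(c,k,.036))
go(.449,-.225,.1,.131)
E
```

```text
force: [-0.1, 0.3, 0.0]
grip_width: 0.0621
grip_force: 0.0
ee_pos: [0.3968, -0.231, 0.3962]
eef_rot: [3.139, -0.002, 0.13]
[260. 136.] 886.0 [ 4.47200e-01 -2.25000e-01  7.79000e-02  1.24000e-02 -8.25651e+01]
[259.  43.] 3644.0 [ 0.5359 -0.2125  0.0794  0.0445  7.4691]
t 9.5 row [5.23, 0.03, 11.58] [0.002, -0.002, -0.002] F [ 0.5 -0.6  0.4] w 0.062 q6 0.83
```

View pics/w4.png

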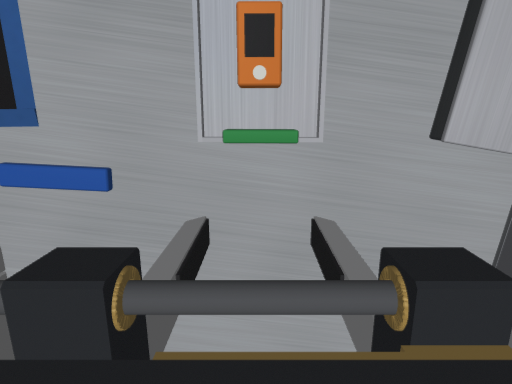

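The logger lies flat in the middle of the tray, at (259,43), with the near bar at (260,136). Next I'll turn a quarter and grip that bar.

```bash
python3 -m jog '[[5,0,2,0,0,-0.149],[5,0,5,0,0,-0.298],[5,0,5,0,0,-0.447],[5,0,5,0,0,-0.596],[5,0,5,0,0,-0.745],[5,0,5,0,0,-0.894],[5,0,5,0,0,-1.043],[5,0,5,0,0,-1.192]]' 43|head -1;python3 -m jog '[[0,0,0,0,0,-0.149],[0,0,0,0,0,-0.298],[0,0,0,0,0,-0.379],[0,0,0,0,0,-0.379],[0,0,0,0,0,-0.379]]' |tail -5
python3 - <<'E'
from h import *
from station import ctrl
c=ctrl.camera("wrist"); pickle.dump(c,open("pics/w5.pkl","wb")); cv2.imwrite("pics/w5.png",c["img"])
for k in blobs(mask(c,*GREEN),60): print(k.mean(0).round(),cv2.contourArea(k),rect(c,k,.045))
for k in blobs(mask(c,*ORANGE),60): print(k.mean(0).round(),cv2.contourArea(k),rect(c,k,.036))
go(.449,-.225,.0315,1.701)
E
```

```text
time_s: 10.3
ee_pos: [0.4497, -0.2243, 0.3436]
eef_rot: [-3.141, -0.0, 1.699]
force: [-0.3, 0.1, 0.4]
grip_width: 0.0405
grip_force: 0.0
[438. 190.] 2522.0 [ 6.12600e-01 -2.02400e-01  8.02000e-02  2.95000e-02 -8.27633e+01]
[256. 191.] 1141.5 [ 4.47300e-01 -2.23800e-01  8.04000e-02  1.29000e-02 -8.30664e+01]
[350. 188.] 3958.5 [ 0.5355 -0.2102  0.0811  0.0465  7.3905]
t 10.85 row [-0.06, -0.07, 13.17] [-0.0, -0.0, -0.002] F [ 0.2  0.1 -0.2] w 0.0405 q6 -0.66
```

```bash
python3 -m jog '[[0.1,0.1,3,0,0,0],[0.1,0.1,6,0,0,0],[0.1,0.1,9,0,0,0],[0.1,0.1,11,0,0,0],[0.1,0.1,12,0,0,0],[0.1,0.1,12.7,0,0,0],[0.1,0.1,13.1,0,0,0],[0.1,0.1,13.1,0,0,0]]' |sed -n 2,4p;python3 -m jog '[[0,0,0,0,0,0],[0,0,0,0,0,0],[0,0,0,0,0,0],[0,0,0,0,0,0],[0,0,0,0,0,0],[0,0,0,0,0,0]]' 5 40
python3 - <<'E'
from h import *
# plate centre .551,.1635 yaw .1465 from both views; near bar point on it
a=.146; go(.5513-.088*np.cos(a),.1634-.088*np.sin(a),.0345,a+np.pi/2)
E
```

```text
ee_pos: [0.4502, -0.2234, 0.213]
eef_rot: [3.141, 0.0, 1.701]
force: [-1.0, -0.3, -0.3]
time_s: 12.25
ee_pos: [0.4499, -0.2235, 0.2131]
eef_rot: [-3.141, 0.0, 1.702]
force: [-5.3, -0.4, 5.6]
grip_width: 0.0139
grip_force: 40.0
t 12.25 row [36.9, 6.3, -0.19] [-0.0, 0.0, -0.015] F [-5.3 -0.4  5.6] w 0.0139 q6 -0.66
```

```bash
python3 -m jog '[[0.5,0.1,0,0,0,0],[1.5,0.3,0,0,0,0],[3,0.5,0,0,0,0],[4.5,0.8,0,0,0,0],[6,1.0,0,0,0,0],[7,1.2,0,0,0,0],[7.5,1.3,0,0,0,0],[7.5,1.3,0,0,0,0]]' - 50 |sed -n 2,6p
cat > look.py <<'E'
from h import *; from station import ctrl; import sys
for n in ("scene","side"):
    c=ctrl.camera(n); pickle.dump(c,open(f"pics/{n}_{sys.argv[1]}.pkl","wb"))
    for nm,col,z,am in(("orange",ORANGE,.026,200),("green",GREEN,.045,20)):
        for k in blobs(mask(c,*col),am):
            r=rect(c,k,z)
            if r[0]>.4: print(n,nm,k.mean(0).round(),r)
a=.146; go(.5513-.088*np.cos(a),.1634-.088*np.sin(a),.0345,a+np.pi/2)
E
python3 look.py 6
```

```text
ee_pos: [0.4534, -0.146, 0.213]
eef_rot: [3.141, -0.001, 1.703]
force: [0.1, 4.7, 7.5]
grip_width: 0.0135
grip_force: 50.0
scene orange [220. 219.] [ 0.5445 -0.1353  0.0884  0.0466  7.4622]
scene green [233. 240.] [ 6.3740e-01 -1.2760e-01  8.0700e-02  2.6800e-02 -8.2718e+01]
scene green [199. 200.] [ 4.68500e-01 -1.72000e-01  3.69000e-02  3.13000e-02 -8.03906e+01]
scene green [510. 265.] [ 1.00230e+00  5.23600e-01  3.18000e-02  1.01000e-02 -4.44849e+01]
side orange [125. 300.] [  0.7293   0.3869   0.0607   0.0352 -11.7308]
side green [226. 166.] [ 6.24800e-01 -1.09400e-01  9.52000e-02  1.28000e-02 -8.29871e+01]
side green [283. 170.] [ 4.52500e-01 -1.33800e-01  8.96000e-02  1.16000e-02 -8.14505e+01]
t 13.15 row [29.28, 4.98, -0.16] [0.0, -0.001, -0.014] F [0.  4.7 8.4] w 0.0136 q6 -0.52
```

```bash
python3 -m jog '[[0.5,0.1,-0.05,0,0,0],[2,0.3,-0.05,0,0,0],[4,0.7,-0.05,0,0,0],[6,1.0,-0.05,0,0,0],[8,1.35,-0.05,0,0,0],[9.5,1.6,-0.05,0,0,0],[10.3,1.75,-0.05,0,0,0],[10.3,1.75,-0.05,0,0,0]]' |sed -n 2,6p
python3 look.py 7
```

```text
ee_pos: [0.4569, -0.0416, 0.2131]
eef_rot: [-3.141, -0.001, 1.703]
force: [-1.1, 3.3, 1.0]
grip_width: 0.0134
grip_force: 50.0
scene orange [252. 208.] [ 0.5489 -0.0304  0.0881  0.0492  7.7505]
scene green [268. 228.] [ 6.4050e-01 -2.3300e-02  8.2300e-02  2.7100e-02 -8.2969e+01]
scene green [232. 190.] [ 4.71200e-01 -6.64000e-02  4.82000e-02  3.03000e-02 -7.73283e+01]
scene green [510. 265.] [ 1.00230e+00  5.23600e-01  3.18000e-02  1.01000e-02 -4.44849e+01]
side orange [125. 300.] [  0.7293   0.3869   0.0607   0.0352 -11.7308]
side green [214. 190.] [ 6.27600e-01 -6.60000e-03  9.44000e-02  1.35000e-02 -8.25364e+01]
side green [275. 193.] [ 4.55300e-01 -3.09000e-02  9.29000e-02  1.15000e-02 -7.79025e+01]
t 14.05 row [19.05, 3.26, -0.17] [-0.001, -0.001, -0.014] F [-0.2  2.5  0.9] w 0.0138 q6 -0.31
```

```bash
python3 -m jog '[[0.5,0.1,0,0,0,-0.002],[1.5,0.25,-0.05,0,0,-0.004],[2.5,0.4,-0.1,0,0,-0.006],[3.7,0.6,-0.15,0,0,-0.008],[5,0.85,-0.15,0,0,-0.01],[6.5,1.1,-0.15,0,0,-0.012],[7.5,1.3,-0.15,0,0,-0.014],[8,1.4,-0.15,0,0,-0.014]]' |sed -n 2,6p
python3 look.py 8
```

```text
ee_pos: [0.4611, 0.0394, 0.2159]
eef_rot: [3.139, 0.001, 1.717]
force: [0.5, -7.6, 8.0]
grip_width: 0.0141
grip_force: 50.0
scene green [294. 219.] [ 6.41700e-01  5.95000e-02  8.13000e-02  2.02000e-02 -8.31941e+01]
scene green [256. 183.] [ 4.74800e-01  1.31000e-02  4.82000e-02  3.05000e-02 -7.76723e+01]
scene green [510. 265.] [ 1.00230e+00  5.23600e-01  3.18000e-02  1.01000e-02 -4.44849e+01]
side orange [125. 300.] [  0.7293   0.3869   0.0609   0.0349 -11.1751]
side orange [235. 213.] [0.5545 0.0518 0.0757 0.0549 9.9122]
side green [204. 209.] [ 6.33600e-01  7.36000e-02  9.85000e-02  1.41000e-02 -8.16629e+01]
side green [267. 212.] [ 4.61000e-01  4.61000e-02  9.35000e-02  1.11000e-02 -7.72393e+01]
t 14.95 row [10.94, 1.92, 0.09] [0.003, 0.0, -0.0] F [2.7 3.9 4.2] w 0.0135 q6 -0.14
```

```bash
python3 -m jog '[[0.5,0.1,0,0,0,0],[1.8,0.3,0,0,0,0],[3.3,0.6,-0.05,0,0,0],[4.8,0.85,-0.1,0,0,0],[6.3,1.1,-0.1,0,0,0],[7.5,1.3,-0.1,0,0,0],[8.3,1.5,-0.1,0,0,0],[8.6,1.55,-0.1,0,0,0]]' |sed -n 2,6p
python3 look.py 9
python3 - <<'E'
from h import *; from station import ctrl
c=ctrl.camera("wrist"); pickle.dump(c,open("pics/w9.pkl","wb"))
s=pickle.load(open("pics/scene_9.pkl","rb"))["img"]
cv2.imwrite("pics/v9.png",np.hstack([cv2.resize(s[140:260,230:390],(400,300)),cv2.resize(c["img"],(400,300))]))
E
```

```text
ee_pos: [0.4636, 0.1262, 0.216]
eef_rot: [3.141, 0.0, 1.717]
force: [0.1, -6.1, 7.0]
grip_width: 0.014
grip_force: 50.0
scene orange [303. 190.] [ 0.5482  0.1415  0.0773  0.0434 10.3391]
scene green [282. 174.] [ 4.75600e-01  9.94000e-02  5.22000e-02  3.22000e-02 -8.11829e+01]
scene green [321. 208.] [ 6.43100e-01  1.49100e-01  7.49000e-02  1.92000e-02 -8.20258e+01]
scene green [510. 265.] [ 1.00230e+00  5.23600e-01  3.18000e-02  1.01000e-02 -4.44849e+01]
side orange [126. 300.] [  0.7293   0.3869   0.0607   0.0352 -11.7308]
side orange [225. 236.] [0.5565 0.1374 0.0761 0.0553 8.6967]
side green [192. 231.] [ 6.38400e-01  1.58500e-01  9.39000e-02  2.03000e-02 -8.14265e+01]
side green [259. 235.] [ 4.6400e-01  1.3130e-01  9.2600e-02  1.1900e-02 -7.9696e+01]
t 15.85 row [2.42, 0.42, 0.12] [0.001, -0.001, -0.001] F [-0.9  2.4  4.9] w 0.0137 q6 0.04
```

View pics/v9.png

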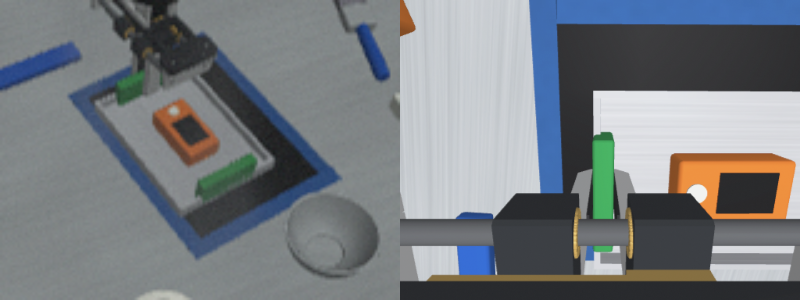

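The tray is on the plate, square, with about 24 mm left to go. I'll do the final stretch, let go and check from above.

```bash
python3 -m jog '[[0.5,0.1,0,0,0,0],[1.2,0.2,0,0,0,0],[1.9,0.3,0,0,0,0],[2.3,0.4,0.05,0,0,0],[2.4,0.4,0.05,0,0,0],[2.4,0.4,0.05,0,0,0]]' |sed -n 2,6p
python3 -m jog '[[0,0,0,0,0,0],[0,0,0,0,0,0],[0,0,0,0,0,0],[0,0,0,0,0,0]]' 35|tail -3
python3 -m jog '[[0,0,-1,0,0,0],[0,0,-4,0,0,0],[0,0,-8,0,0,0],[0,0,-12,0,0,0],[0,0,-15,0,0,0],[0,3,-17,0,0,0],[0,7,-18,0,0,0],[0,8,-18,0,0,0]]'|sed -n 2,3p
python3 -m jog '[[-5,0,0,0,0,0],[-9,0,0,0,0,0],[-9,0,0,0,0,0]]'|sed -n 2,3p
python3 - <<'E'
from h import *; from station import ctrl
c=ctrl.camera("wrist"); pickle.dump(c,open("pics/w10.pkl","wb")); cv2.imwrite("pics/w10.png",c["img"])
for nm,col,z in(("green",GREEN,.048),("orange",ORANGE,.039),("blue",BLUE,0)):
  for k in blobs(mask(c,*col),150): print(nm,k.mean(0).round(),cv2.contourArea(k),rect(c,k,z))
E
python3 look.py 10
```

```text
ee_pos: [0.4644, 0.1496, 0.216]
eef_rot: [3.14, 0.0, 1.715]
force: [0.6, -4.1, 9.1]
grip_width: 0.0137
grip_force: 50.0
force: [0.1, 0.2, 0.1]
grip_width: 0.0328
grip_force: 0.0
ee_pos: [0.545, 0.1616, 0.3974]
eef_rot: [3.138, -0.0, 1.715]
ee_pos: [0.5561, 0.069, 0.3952]
eef_rot: [-3.141, 0.001, 1.712]
green [353.  94.] 1559.0 [ 6.36500e-01  1.71900e-01  7.79000e-02  2.08000e-02 -8.21172e+01]
green [184.  93.] 1485.5 [ 4.69200e-01  1.48500e-01  7.88000e-02  1.98000e-02 -8.21547e+01]
orange [272.  93.] 3352.5 [0.5566 0.1619 0.0782 0.0444 8.1185]
orange [23. 11.] 1079.0 [0.3075 0.2017 0.0562 0.0248 8.0993]
blue [267.  89.] 46499.5 [0.5521 0.1584 0.2891 0.2056 8.0993]
blue [ 98. 197.] 2559.5 [ 3.62500e-01  8.80000e-03  1.34000e-01  3.24000e-02 -8.55149e+01]
scene green [294. 170.] [ 4.74200e-01  1.43000e-01  9.22000e-02  3.23000e-02 -8.24922e+01]
scene green [328. 207.] [ 6.46500e-01  1.72200e-01  7.55000e-02  2.47000e-02 -8.02427e+01]
scene green [510. 265.] [ 1.00230e+00  5.23600e-01  3.18000e-02  1.01000e-02 -4.44849e+01]
side orange [221. 241.] [0.5576 0.1607 0.0771 0.0542 7.6164]
side orange [126. 300.] [  0.7293   0.3869   0.0607   0.0352 -11.7308]
side green [189. 237.] [ 6.39500e-01  1.80300e-01  9.80000e-02  2.09000e-02 -8.12823e+01]
side green [257. 242.] [ 4.61800e-01  1.55200e-01  9.06000e-02  1.48000e-02 -8.15731e+01]
t 18.15 row [9.02, -7.93, 18.05] [-0.0, -0.0, -0.001] F [-0.3 -0.   0. ] w 0.0328 q6 -0.08
```

View pics/w10.png

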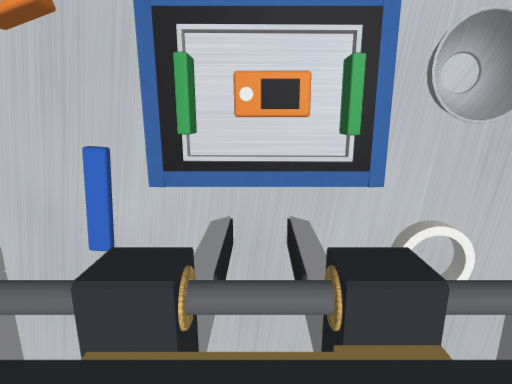

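```bash
python3 - <<'E'
from h import *
from station import ctrl
c=pickle.load(open("pics/w10.pkl","rb"))
print("tray",ray(c,[(178,24),(362,24),(353,161),(183,161)],.027)[:,:2].mean(0), "plate black",ray(c,[(153,6),(382,6),(371,171),(160,171)],.003)[:,:2].mean(0))
o=ctrl.get_obs(); print(o["time_s"],o["force"])
E
```

```text
tray [0.55391019 0.16044612] plate black [0.55106639 0.16450751]
18.15 [-2.82345196e-01 -1.00890386e-02  2.35719251e-07]
```

The tray is about 5 mm off the plate's centre (12 mm allowed), square and released, with the logger near its middle. Handing in.

```bash
python3 -c "
from station import ctrl
print(ctrl.hand_in())"
```

```text
the job is handed in; nothing more can be done
None
```

I handed the job in at about 18 s: the tray, slid without lifting, sits square on the cold plate about 5 mm off centre (12 mm allowed), with the logger flat, screen up and about 4 mm from the tray's middle; hand-in returned no verdict.

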